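# Wedge a toy blank tight in its jig and scrape it clear

## Task

Tap the wedge in with the mallet, blow by blow, until it stops advancing and holds the blank tight against the jig's fence; then take the scraper block and scrape all the offcuts off the face of the blank, which stays clamped. Move the wedge and the offcuts only with the tools, not with the fingers; leave the glue bottle, the tin and the toy whale alone, and lay both tools back down on the bench, clear of the jig.

Things in the scene. Friction and masses are not known exactly. Their poses are not given: they have to be found in the camera images.
- jig: Wedge-clamping jig fixed to the bench: plywood bed 18 mm thick, x -105 to 120, y -148 to 125 mm, with three rails 22 mm high on it (tops 40 mm above the bench). Origin on the bench under it; x points across from cleat to fence, y the way the wedge is driven, z up. Turned up to 15 degrees either way.
- fence_mid (a point): Top edge of the straight fence's face, at its middle; the blank goes flat against this face. Fence 215 mm long along y, 30 mm wide (x 85 to 115 in the jig's frame).
- stop_mid (a point): Top edge of the end stop's face, at its middle, at y = 102 mm in the jig's frame; it stops the blank in +y. Stop 85 mm long along x, 20 mm wide.
- cleat_mid (a point): Top edge of the slanting cleat's face, at its middle. The face lies parallel to the wedge's sloping side; cleat 185 mm long, 33 mm wide, on the -x (robot's) side of the wedge.
- blank: Pine toy blank lying loose on the jig's bed, 110 (x) x 200 (y) x 30 mm, origin at the centre of its underside. Top face 48 mm above the bench, 8 mm above the rails. At the start it stands 2 to 4 mm off the fence; when clamped, its origin is at x = 30 mm in the jig's frame.
- wedge: Dark wooden wedge lying loosely between cleat and blank, 200 mm long (y), 24 mm high, tapering 1:8 from 43 mm wide at the butt (-y end) to 18 mm at the nose. Origin on its underside at half length. Driven along the jig's +y it goes in 45 to 60 mm, first freely, then pushing the blank, and jams with its origin near y = -60 mm in the jig's frame; friction then keeps it tight.
- wedge_butt (a point): Centre of the wedge's butt end, the face to strike: 43 mm wide, 24 mm high, its centre 30 mm above the bench; axes as the wedge's. It overhangs the bed's -y edge throughout, by about 10 mm when tight; the bench below and beyond it is free for the mallet. A push of about 10 N seats the wedge well.
- mallet_grip (a point): Best place to grip the wooden mallet: on the handle's axis, 42 mm from the head, 25 mm up. It lies flat on the bench, left or right of the jig, head away from the robot: x along the handle to the head, y from face to face, z up. Head 110 (y) x 60 (x) x 50 mm high, centred 72 mm along +x; either end face strikes. Handle 24 mm wide, 26 high, x -118 to 42 mm. 0.29 kg.
- scraper_grip (a point): Centre of the scraper block's grip, 42 mm above its underside. Wooden block standing on the bench, on the other side of the jig from the mallet: foot 130 (x) x 26 (y) x 16 mm high with steel-faced long sides, above it a grip 84 (x) x 22 (y) mm, 62 mm high in all; it scrapes along its y, either way. 0.12 kg.
- chip1_mid (a point): Middle of a loose sawn wooden offcut lying on the face of the blank, 42 x 24 x 14 mm; at the start all three lie within 57 mm of the blank's long centre line, their middles 30 mm short of to 74 mm beyond its middle along its +y.
- chip2_mid (a point): Middle of a loose sawn wooden offcut lying on the face of the blank, 36 x 26 x 15 mm; at the start all three lie within 57 mm of the blank's long centre line, their middles 30 mm short of to 74 mm beyond its middle along its +y.
- chip3_mid (a point): Middle of a loose sawn wooden offcut lying on the face of the blank, 46 x 20 x 14 mm; at the start all three lie within 57 mm of the blank's long centre line, their middles 30 mm short of to 74 mm beyond its middle along its +y.
- glue_bottle: White glue bottle, 54 mm wide, 135 mm tall, standing beyond the fence; leave alone. Origin at the centre of its underside.
- wax_tin: Closed metal tin, 68 mm wide, 55 mm tall, on the robot's side of the jig; leave alone. Origin at the centre of its underside.
- toy_whale: Unpainted wooden toy whale on wheels, 145 x 50 x 75 mm high, past the jig's far right corner; leave alone. Origin on the bench under its middle.

How it is judged (in metres and radians):
On the way, in this order (a step that is already met when the one before it is completed fails the run):
1. the mallet strikes the wedge (contact force between mallet and wedge above 1.5 N).
2. the mallet is drawn back off the wedge (contact force between mallet and wedge below 0.05 N), for 0.1 s.
3. the mallet strikes the wedge again (contact force between mallet and wedge above 1.5 N).
4. the wedge sits tight on its own, the blank square against the fence (within 1.5 mm), mallet off the wedge (contact force between mallet and wedge below 0.05 N and y of wedge in the frame of jig above -0.065 m and contact force between wedge and blank above 4 N and x of blank in the frame of jig above 0.0285 m and angle between the y axis of blank and the y axis of jig, either way round below 0.012 rad), for 0.25 s.
5. the scraper pushes an offcut ((contact force between scraper and chip1 above 0.05 N or contact force between scraper and chip2 above 0.05 N or contact force between scraper and chip3 above 0.05 N)).
6. all offcuts are off the face of the blank ((z of chip1_mid in the frame of blank below 0.029 m or x of chip1_mid in the frame of blank above 0.06 m or x of chip1_mid in the frame of blank below -0.06 m or y of chip1_mid in the frame of blank above 0.105 m or y of chip1_mid in the frame of blank below -0.105 m) and (z of chip2_mid in the frame of blank below 0.029 m or x of chip2_mid in the frame of blank above 0.06 m or x of chip2_mid in the frame of blank below -0.06 m or y of chip2_mid in the frame of blank above 0.105 m or y of chip2_mid in the frame of blank below -0.105 m) and (z of chip3_mid in the frame of blank below 0.029 m or x of chip3_mid in the frame of blank above 0.06 m or x of chip3_mid in the frame of blank below -0.06 m or y of chip3_mid in the frame of blank above 0.105 m or y of chip3_mid in the frame of blank below -0.105 m)), for 0.2 s.
At the end, for the whole second after the job is handed in: Wedge pressing on the blank unaided (over 4 N); wedge within 5 mm of its jamming depth; blank within 1.5 mm of the fence and square to it within 0.012 rad; every offcut off its face (middle below it or 5 mm past an edge); mallet and scraper on the bench, clear of jig, blank and wedge; all at rest (all of step 4 and all of step 6 and height (world z) of mallet_grip between 0 and 0.05 m and height (world z) of scraper_grip between 0 and 0.06 m and contact force between each of mallet, scraper and jig below 0.05 N and contact force between each of mallet, scraper and blank below 0.05 N and contact force between scraper and wedge below 0.05 N and linear speed of each of blank, wedge, mallet, scraper, chip1, chip2, chip3 below 0.02 m/s); the robot touches nothing.
It fails at once if the gripper touches the wedge (contact force between any of the fingers, the arm and wedge above 0.5 N).
It fails at once if the gripper touches an offcut while it is on the blank ((contact force between any of the fingers, the arm and chip1 above 0.5 N and not (z of chip1_mid in the frame of blank below 0.029 m or x of chip1_mid in the frame of blank above 0.06 m or x of chip1_mid in the frame of blank below -0.06 m or y of chip1_mid in the frame of blank above 0.105 m or y of chip1_mid in the frame of blank below -0.105 m)) or (contact force between any of the fingers, the arm and chip2 above 0.5 N and not (z of chip2_mid in the frame of blank below 0.029 m or x of chip2_mid in the frame of blank above 0.06 m or x of chip2_mid in the frame of blank below -0.06 m or y of chip2_mid in the frame of blank above 0.105 m or y of chip2_mid in the frame of blank below -0.105 m)) or (contact force between any of the fingers, the arm and chip3 above 0.5 N and not (z of chip3_mid in the frame of blank below 0.029 m or x of chip3_mid in the frame of blank above 0.06 m or x of chip3_mid in the frame of blank below -0.06 m or y of chip3_mid in the frame of blank above 0.105 m or y of chip3_mid in the frame of blank below -0.105 m))).
It fails at once if the glue bottle, the tin or the toy whale is moved by more than 20 mm or tipped (distance of any of glue_bottle, wax_tin, toy_whale from where it was at the start of the episode above 0.02 m or angle between any of glue_bottle, wax_tin, toy_whale's own z axis and vertical above 0.3 rad).
It also fails if it takes over 70 s, if anything falls off the work surface, if the arm or the gripper's body presses on something with over 40 N, if the wrist force passes 120 N, or if a joint passes its speed limit or range.

## Robot

A 6-joint arm with a two-finger parallel gripper is mounted at the origin on the work surface. World frame = base frame: x ahead of the robot, y to its left, z up, the work surface at z = 0. Lengths are in m, angles in degrees, forces in N, time in s.
With the tool pointing down it reaches from about 0.35 to 0.85 m from the base axis. Payload 8.1 kg.
Tool frame: the origin (TCP) lies midway between the tips of the shut fingers; the grasp point (between the pads) lies 19 mm behind it; z points along the fingers, y is the direction in which the jaws open and shut (so a half turn about z gives the same grasp; the last joint's range is limited). The gripper opens to 93 mm and grips with 3 to 60 N. Pads are 15 mm wide; open, the fingers measure 128 mm over their backs; the gripper's body (75 mm by 188 mm) begins 65 mm behind the grasp point.
Start: joints at [68.904, 7.471, 85.268, -0, 87.261, -4.893], TCP at [0.167, 0.576, 0.219] pointing down, gripper open.
Joint ranges: [-169.43, 169.43], [-51.17, 129.36], [1.28, 143.12], [-76.62, 256.62], [0, 156.53], [-152.29, 152.29]. Speed limits (degrees/s): [136.94, 136.94, 159.86, 180, 180, 180].

## Interface

Orientations are given as [roll, pitch, yaw] about the fixed x, y, z axes, in that order (R = Rz(yaw) Ry(pitch) Rx(roll)).
In Python, from plant import state, camera, hand_in gives the robot as it stands.
- The arm moves only by the tool step_arm, never from a script. Its argument "deltas" is a list of rows, each a list of 7 numbers: the shift along the tool's x, y, z in cm, then the turn, a rotation vector about the tool's x, y, z in degrees, then the closure, from -1 (fully open) to 1 (shut). In form: [[dx, dy, dz, wx, wy, wz, jaw], ...]. A call has 1 to 12 rows; each row shifts and turns the pose as measured when the row begins, along the tool's axes as they then stand; what a row does not reach is not made up. A row lasts 1/8 s, in which the tool goes at most 62.5 mm and 10.7 degrees, less where a joint would pass 70% of its speed; a pose out of reach is approached as far as the arm can. A call is refused whole if a number of a shift passes 6.25 or a number of a turn 10.7, either way. A call with a gripper value outside its range is refused whole. The fingers move at their own pace and stop on an object; "force" is the grip in N (left out, the last holds). Time passes only in rows, so rows that do not move let the fingers close. It gives the time, the measured TCP pose, the force and the opening at its end, in the units of the state.
- state(): the state, without advancing time (a new reading comes with each control period).
- camera(name): name is "scene" or "top"; returns a dict with "image" (480x640x3 uint8, blue, green, red), "intrinsics" (3x3 intrinsics, pixels), "k1" (the pictures are not rectified: a ray, as slopes to the right and down, at radius r is drawn at 1 + k1 r^2 times it, then the intrinsics apply), "rvec" (rotation vector, rad) and "tvec" (3), from world to camera coordinates, as OpenCV has them. Camera axes: x right, y down, z forward; pixel columns grow to the right and rows downward; lengths in m; the calibration is good to about 2 mm. A picture is of the moment at which its call begins. There is no depth.
- hand_in(): hands the job in, once; it reports no verdict.
The state is a dict: "clock": time; "joint_pos": joint angles; "qvel": joint speeds; "joint_torque": joint torques, N m; "position": TCP position; "ee_rot": TCP orientation; "ft_force": force on the tool from outside, world axes, zero at the start; "ft_torque": the same for the moment, N m; "opening": finger opening in m.
Only numpy, scipy, OpenCV 4.12 (cv2) and the standard library are available. Lean on these libraries where they do the work, as an engineer would, in place of code of your own. Each camera call takes 0.05 s, during which the arm holds its last target. There are 200 camera calls.

## Working session

There is one attempt and no reset: what is moved stays moved. The work goes in short steps, Python scripts to look and compute and a tool call to move; the robot and the scene stay as the last step left them, time stands still between calls to the robot, and variables do not carry over. Pictures are saved under pics/ and viewed, about 8 in all and at most 12, crops included, and the job is handed in when it is done.

Besides the shell and the picture viewer there is one more tool, called after ">>>" as name([rows], argument=value, ...), one row to a line, values as JSON. step_arm: Moves the arm, as the interface text tells. Its arguments: {"type":"object","properties":{"deltas":{"type":"array","items":{"type":"array","items":{"type":"number"}}},"force":{"type":"number"}},"required":["deltas"]}

```bash
mkdir -p pics; cat > h.py <<'E'
import numpy as np,cv2
from plant import state,camera,hand_in
def ray(c,uv):
    K=np.array(c["intrinsics"]);k1=c["k1"]
    d=(np.array(uv,float)-K[:2,2])/[K[0,0],K[1,1]]
    s=d.copy()
    for _ in range(30): s=d/(1+k1*(s@s))
    R=cv2.Rodrigues(np.array(c["rvec"],float))[0]
    t=np.array(c["tvec"],float).ravel()
    return -R.T@t, R.T@np.r_[s,1]
def at(c,uv,z):
    o,d=ray(c,uv); return o+d*(z-o[2])/d[2]
def px(c,P):
    R=cv2.Rodrigues(np.array(c["rvec"],float))[0]
    q=R@np.array(P,float)+np.array(c["tvec"],float).ravel(); s=q[:2]/q[2]
    s=s*(1+c["k1"]*(s@s)); K=np.array(c["intrinsics"]); return s*[K[0,0],K[1,1]]+K[:2,2]
E
python3 - <<'E'
from h import *
import pickle
for n in("top","scene"):
    c=camera(n); pickle.dump(c,open(n+"0.pkl","wb")); cv2.imwrite(f"pics/{n}0.png",cv2.resize(c["image"],(800,600),interpolation=cv2.INTER_CUBIC))
    print(n,ray(c,(320,240)),c["k1"],c["intrinsics"][0])
E
```

```text
top (array([ 0.35221231, -0.03114508,  0.99915563]), array([ 0.21205207,  0.00578514, -0.97731411])) -0.0023741623796478873 [459.04149141   0.         324.76084718]
scene (array([ 1.5152831 , -0.3618393 ,  1.02956931]), array([-0.68085794,  0.23372263, -0.69423829])) -0.089829111527033 [530.93521253   0.         320.75293316]
```

View pics/top0.png

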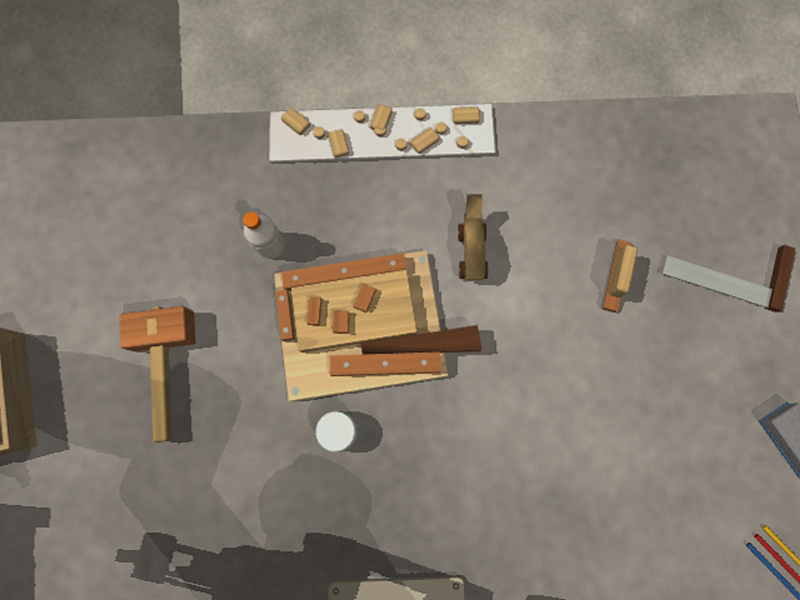

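View pics/scene0.png

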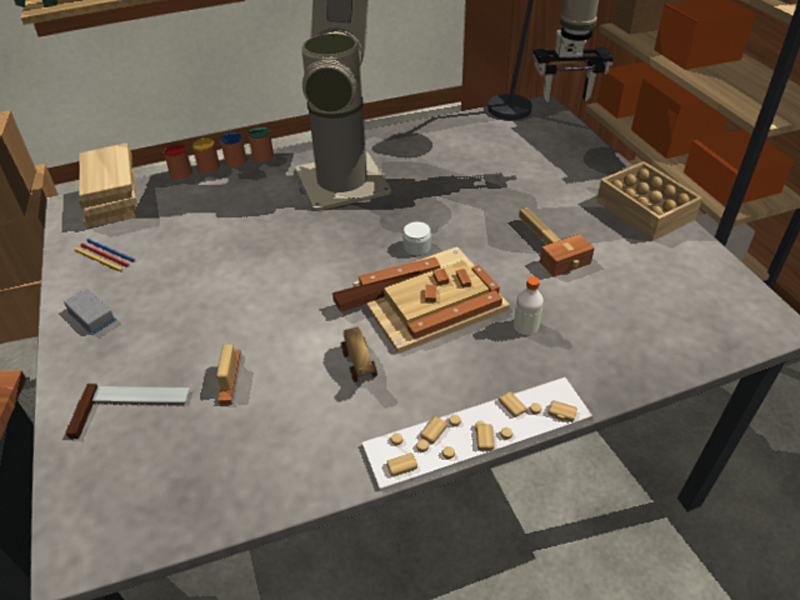

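The top view shows the jig at about (355,325) and the wedge butt at (480,340), pointing right (world -y). The mallet is on the left with its head at (157,328), the scraper on the right at (620,275), and the tin at (336,431). The bottle is at (258,235) and the whale at (473,240). The scene view agrees. I'll enlarge both areas.

```bash
python3 - <<'E'
from h import *
import pickle
c=pickle.load(open("top0.pkl","rb"));I=c["image"]
def crop(x,y,w,h,s): return cv2.resize(I[y:y+h,x:x+w],(w*s,h*s),interpolation=cv2.INTER_CUBIC)
cv2.imwrite("pics/jig.png",crop(210,190,190,140,4))
A=crop(85,235,80,125,4);B=crop(465,180,60,80,7)
o=np.zeros((560,760,3),np.uint8);o[:500,:320]=A;o[:560,330:750]=B
cv2.imwrite("pics/tools.png",o)
E
```

```text
(no output)
```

View pics/jig.png

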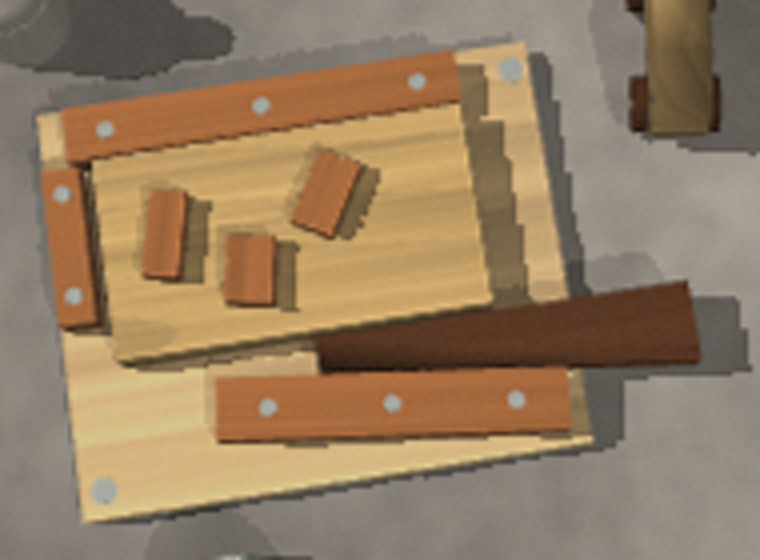

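View pics/tools.png

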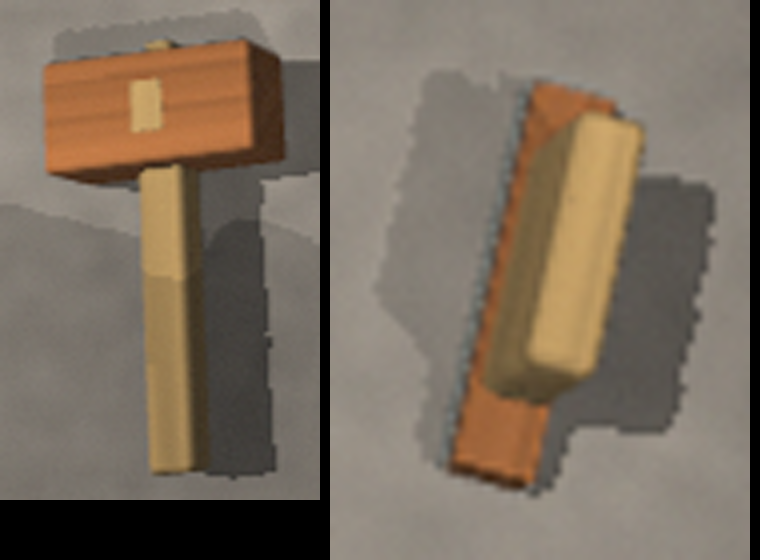

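The jig crop shows the bed corners, blank corners, wedge butt (687,282)–(700,362), and three chips left of centre on the blank. The tools crop shows the mallet head and handle, and the scraper's grip and foot. Next I'll turn these pixels into positions.

```bash
python3 - <<'E'
from h import *
import pickle
np.set_printoptions(precision=4,suppress=True)
c=pickle.load(open("top0.pkl","rb"))
def P(pts,z,ox,oy,s): return np.array([at(c,((u+.5)/s-.5+ox,(v+.5)/s-.5+oy),z)for u,v in pts])
J=lambda p,z:P(p,z,210,190,4)
bed=J([(38,115),(525,43),(592,440),(83,522)],.018)
m=np.array([[.12,.125],[.12,-.148],[-.105,-.148],[-.105,.125]])
mc=m-m.mean(0);bc=bed[:,:2]-bed[:,:2].mean(0)
th=np.arctan2((mc[:,0]*bc[:,1]-mc[:,1]*bc[:,0]).sum(),(mc*bc).sum())
R=np.array([[np.cos(th),-np.sin(th)],[np.sin(th),np.cos(th)]]);o=bed[:,:2].mean(0)-R@m.mean(0)
print("jig",o,np.degrees(th),"res mm",1e3*(bed[:,:2]-(m@R.T+o)))
np.savez("jig.npz",R=R,o=o)
tj=lambda p:1e3*(p[:,:2]-o)@R
print("blank",tj(J([(90,160),(460,105),(492,303),(120,362)],.048)))
w=J([(687,282),(700,362)],.042);print("butt",w.mean(0),tj(w))
print("fence",tj(J([(62,110),(457,52),(460,103),(78,163)],.04)))
for n,p in dict(A=[(152,187),(187,192),(178,282),(142,275)],B=[(228,235),(275,233),(273,305),(225,303)],C=[(323,148),(362,168),(335,240),(292,215)]).items():
    q=J(p,.0625);print(n,q.mean(0),tj(q))
h=P([(45,65),(248,42),(253,153),(48,175)],.05,85,235,4);print("head",h.mean(0),np.linalg.norm(np.diff(h,axis=0),axis=1),np.degrees(np.arctan2(*(h[0]-h[1])[[1,0]])))
k=P([(142,170),(184,166),(192,470),(150,472)],.038,85,235,4);a=(k[0]+k[1])/2-(k[2]+k[3])/2
print("handle",(k[0]+k[1])/2,(k[2]+k[3])/2,np.degrees(np.arctan2(a[1],a[0])),np.linalg.norm(a))
S=lambda p,z:P([(u-330,v)for u,v in p],z,465,180,7)
g=S([(578,113),(645,123),(597,377),(528,364)],.062);print("grip",g.mean(0),np.linalg.norm(np.diff(g,axis=0),axis=1),np.degrees(np.arctan2(*(g[0]-g[3])[[1,0]])))
f=S([(533,82),(618,103),(535,487),(450,465)],.016);print("foot",f.mean(0),np.linalg.norm(np.diff(f,axis=0),axis=1),np.degrees(np.arctan2(*(f[0]-f[3])[[1,0]])))
for n,p,z in(("tin",(336,431),.055),("bottle",(251,220),.135),("whale",(473,240),.075)):print(n,at(c,(np.array(p)+.5)*.8-.5,z))
s=state();print(s["position"],s["ee_rot"],s["opening"],s["ft_force"])
E
```

```text
jig [0.5183 0.0581] 6.586601018800525 res mm [[-0.2153 -0.342 ]
 [-1.0252 -0.0242]
 [ 1.1626  0.4265]
 [ 0.078  -0.0603]]
blank [[  81.7563   93.9764]
 [  81.1991 -105.5298]
 [ -27.4403 -105.6004]
 [ -28.2367   90.7103]]
butt [ 0.4899 -0.1555  0.042 ] [[ -31.3265 -209.3588]
 [ -74.1628 -208.4896]]
fence [[ 113.9027  107.1947]
 [ 113.0747 -108.8024]
 [  84.4613 -106.0036]
 [  83.2679  101.916 ]]
A [0.5441 0.1189 0.0625] [[58.3733 61.0391]
 [52.8804 43.2655]
 [ 6.2359 53.758 ]
 [12.7662 71.7444]]
B [0.5237 0.0748 0.0625] [[ 26.8324  25.0061]
 [ 24.1051   0.6972]
 [-13.2848   6.7619]
 [ -8.4248  31.1156]]
C [0.5626 0.0335 0.0625] [[ 65.3355 -30.2885]
 [ 51.4852 -48.9934]
 [ 15.608  -29.6353]
 [ 32.2191  -9.3369]]
head [0.5283 0.392  0.05  ] [0.1071 0.0596 0.1068] 94.34208255659279
handle [0.4982 0.3881 0.038 ] [0.342  0.3763 0.038 ] 4.336809003107577 0.15667745024969473
grip [ 0.5956 -0.4102  0.062 ] [0.0204 0.0819 0.0207] -17.326905067637533
foot [ 0.5957 -0.4107  0.016 ] [0.0275 0.13   0.0269] -18.041835208888582
tin [0.3461 0.0855 0.055 ]
bottle [0.6795 0.206  0.135 ]
whale [ 0.6513 -0.1522  0.075 ]
[0.1672 0.5757 0.2177] [-179.9049   -0.008   163.7964] 0.09282156327685182 [-0.1213 -0.2363  0.142 ]
```

Everything fits the given sizes: the head measures 107x60, the foot 130x27, and the jig corners agree to 1 mm. I'll move to above the mallet.

>>> step_arm([
  [0,0,0,0,0,-10.3,-1],
  [0,0,0,0,0,-10.3,-1],
  [-4.6,-3.5,1.6,0,0,0,-1],
  [-4.6,-3.5,1.6,0,0,0,-1],
  [-4.6,-3.5,1.6,0,0,0,-1],
  [-4.6,-3.5,1.6,0,0,0,-1],
  [-4.6,-3.5,1.6,0,0,0,-1],
  [-4.6,-3.5,1.6,0,0,0,-1],
])

```text
clock: 1.1
position: [0.4645, 0.3879, 0.1169]
ee_rot: [-179.9, -0.2, -174.4]
ft_force: [1.2, 0.5, 0.0]
opening: 0.0932
```

```bash
cat >> h.py <<'E'
def need(x,y,z,yaw):
    "rotvec (tool, deg) and shift (cm) along tool axes AFTER that turn, to reach TCP pose pointing down"
    from scipy.spatial.transform import Rotation as Ro
    s=state();R0=Ro.from_euler("xyz",s["ee_rot"],degrees=True);R1=Ro.from_euler("xyz",[180,0,yaw],degrees=True)
    d=R1.inv().apply(np.array([x,y,z])-s["position"])*100
    print("t",s["clock"],"pos",np.round(s["position"],4),"rpy",np.round(s["ee_rot"],2),"turn",np.round((R0.inv()*R1).as_rotvec(degrees=True),2),"shift",np.round(d,2),"F",np.round(s["ft_force"],1),"open",round(s["opening"],4))
def jw(x,y):
    j=np.load("jig.npz");return j["o"]+j["R"]@np.array([x,y])/1e3
E
python3 -c "
from h import *
need(.4564,.386,.007,184.4)"
```

```text
t 1.1 pos [0.4645 0.3879 0.1169] rpy [-1.7989e+02 -1.6000e-01 -1.7440e+02] turn [-0.12 -0.16  1.2 ] shift [ 0.82 -0.12 10.99] F [1.2 0.5 0. ] open 0.0932
```

>>> step_arm([
  [0.8,-0.1,3.5,0,0,1.2,-1],
  [0,0,3.5,0,0,0,-1],
  [0,0,3.0,0,0,0,-1],
  [0,0,0.9,0,0,0,-1],
  [0,0,0,0,0,0,1],
  [0,0,0,0,0,0,1],
  [0,0,0,0,0,0,1],
  [0,0,0,0,0,0,1],
  [0,0,-1,0,0,0,1],
], force=60)

```text
clock: 2.22
position: [0.4607, 0.3819, 0.0159]
ee_rot: [-179.8, -0.1, -176.1]
ft_force: [-1.1, 0.2, 0.5]
opening: 0.0475
```

```bash
python3 -c "
from h import *
need(.4564,.386,.127,186.6)"
```

```text
t 2.225 pos [0.4607 0.3819 0.0159] rpy [-1.7985e+02 -1.2000e-01 -1.7607e+02] turn [-0.15 -0.12 -2.67] shift [  0.38   0.46 -11.11] F [-1.1  0.2  0.5] open 0.0475
```

```bash
python3 -c "
from h import *
need(.4564,.386,.007,184.4)"
```

```text
t 2.225 pos [0.4607 0.3819 0.0159] rpy [-1.7985e+02 -1.2000e-01 -1.7607e+02] turn [-0.15 -0.12 -0.47] shift [0.4  0.44 0.89] F [-1.1  0.2  0.5] open 0.0475
```

>>> step_arm([
  [0.4,0.4,0.9,0,0,-0.5,0],
  [0,0,0,0,0,0,1],
  [0,0,0,0,0,0,1],
  [0,0,0,0,0,0,1],
  [0,0,0,0,0,0,1],
  [0,0,0,0,0,0,1],
], force=60)

```text
clock: 2.98
position: [0.4568, 0.3866, 0.0078]
ee_rot: [-179.9, -0.0, -175.5]
ft_force: [-1.6, -0.2, 0.2]
opening: 0.0235
```

```bash
python3 -c "
from h import *
need(.4564,.386,.007,184.4)"
```

```text
t 2.975 pos [0.4568 0.3866 0.0078] rpy [-1.7993e+02 -2.0000e-02 -1.7552e+02] turn [-0.07 -0.02  0.08] shift [ 0.05 -0.06  0.08] F [-1.6 -0.2  0.2] open 0.0235
```

>>> step_arm([
  [0,0,-3,0,0,0,1],
  [0,0,-4.5,0,0,-2.1,1],
  [0,0,-4.5,0,0,0,1],
  [0.4,-2.5,0,0,0,0,1],
  [0.8,-5,0,0,0,0,1],
  [0.8,-5,0,0,0,0,1],
  [0.8,-5,0,0,0,0,1],
])

```text
clock: 3.85
position: [0.4461, 0.2055, 0.1282]
ee_rot: [-179.7, -0.4, -173.1]
ft_force: [1.1, -0.1, -2.6]
opening: 0.0238
```

```bash
python3 -c "
from h import *
need(.4327,-.2639,.127,186.6)
c=camera('scene');cv2.imwrite('pics/s1.png',c['image'][100:380,200:560])"
```

```text
t 3.85 pos [0.4461 0.2055 0.1282] rpy [-179.69   -0.43 -173.08] turn [-0.31 -0.43  0.32] shift [  6.72 -46.48   0.12] F [ 1.1 -0.1 -2.6] open 0.0238
```

View pics/s1.png

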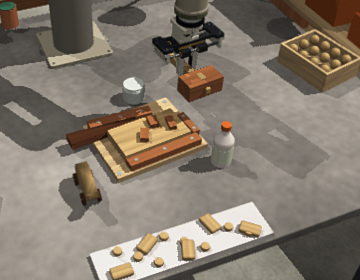

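The mallet is held level, with its head at (201,82), and it is clear of the tin and bottle. I'll carry on across.

>>> step_arm([
  [0.7,-4.8,0,0,0,0.3,1],
  [0.7,-4.8,0,0,0,0,1],
  [0.7,-4.8,0,0,0,0,1],
  [0.7,-4.8,0,0,0,0,1],
  [0.7,-4.8,0,0,0,0,1],
  [0.7,-4.8,0,0,0,0,1],
  [0.7,-4.8,0,0,0,0,1],
  [0.7,-4.8,0,0,0,0,1],
  [0.7,-4.8,0,0,0,0,1],
  [0.4,-2.5,0,0,0,0,1],
  [0,0,0,0,0,0,1],
])

```text
clock: 5.28
position: [0.424, -0.2776, 0.1282]
ee_rot: [-179.6, -0.9, -173.7]
ft_force: [0.1, 0.3, -3.2]
opening: 0.0235
```

```bash
python3 -c "
from h import *
need(.4327,-.2639,.013,186.6)"
```

```text
t 5.275 pos [ 0.424  -0.2776  0.1282] rpy [-179.56   -0.93 -173.69] turn [-0.44 -0.93 -0.29] shift [-1.02  1.27 11.52] F [ 0.1  0.3 -3.2] open 0.0235
```

>>> step_arm([
  [-1.0,0.5,3.5,-0.4,-0.9,-0.3,1],
  [0,0.5,3.5,0,0,0,1],
  [0,0,3.0,0,0,0,1],
  [0,0,1.3,0,0,0,1],
  [0,0,0,0,0,0,1],
])

```text
clock: 5.9
position: [0.4323, -0.2626, 0.0117]
ee_rot: [179.9, -0.1, -173.3]
ft_force: [-0.7, 0.8, -2.0]
opening: 0.0239
```

```bash
python3 -c "
from h import *
need(*jw(-122,-270),.013,186.6)
c=camera('top');cv2.imwrite('pics/t1.png',cv2.resize(c['image'][180:350,250:450],None,fx=3.5,fy=3.5,interpolation=2))
c=camera('scene');cv2.imwrite('pics/s2.png',cv2.resize(c['image'][160:340,180:420],None,fx=3,fy=3,interpolation=2))"
```

```text
t 5.9 pos [ 0.4323 -0.2626  0.0117] rpy [ 1.7990e+02 -7.0000e-02 -1.7331e+02] turn [ 0.1  -0.07  0.09] shift [-0.02  3.87 -0.13] F [-0.7  0.8 -2. ] open 0.0239
```

View pics/s2.png

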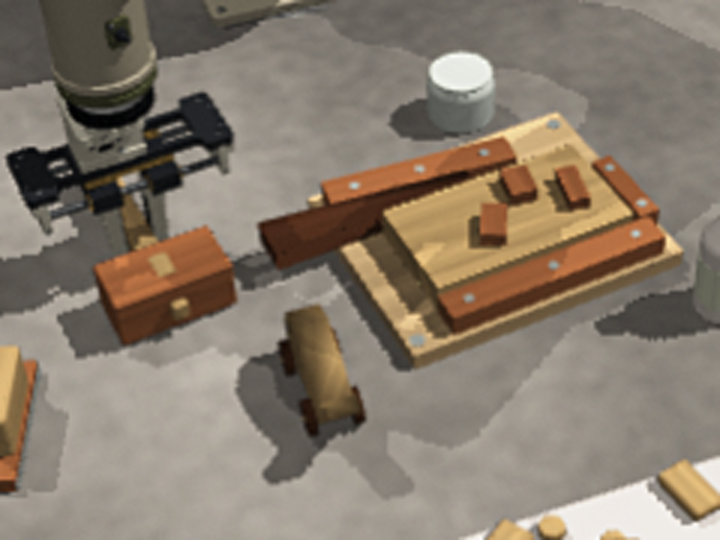

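The mallet head (165,285) is level and lined up with the wedge butt at (272,243). First blow, with a 3 mm lift.

>>> step_arm([
  [0,1.4,-0.3,0,0,0,1],
  [0,1.6,0,0,0,0,1],
  [0,1.6,0,0,0,0,1],
  [0,1.6,0,0,0,0,1],
])

```text
clock: 6.5
position: [0.4282, -0.2, 0.0199]
ee_rot: [-179.8, 0.3, -173.4]
ft_force: [0.8, -1.6, -1.8]
opening: 0.0239
```

```bash
python3 -c "
from h import *
need(*jw(-122,-264),.014,186.6)"
```

```text
t 6.5 pos [ 0.4282 -0.2     0.0199] rpy [-179.75    0.34 -173.4 ] turn [-0.25  0.34  0.  ] shift [ 0.28 -1.79  0.59] F [ 0.8 -1.6 -1.8] open 0.0239
```

>>> step_arm([
  [0.2,-2.5,0.3,0,0,0,1],
  [0.1,-1,0.2,0,0,0,1],
  [0,0,0,0,0,0,1],
  [0,1.5,0,0,0,0,1],
  [0,1.8,0,0,0,0,1],
  [0,1.8,0,0,0,0,1],
])

```text
clock: 7.25
position: [0.423, -0.1782, 0.0149]
ee_rot: [-179.8, 0.4, -173.4]
ft_force: [6.3, -7.7, -3.8]
opening: 0.0237
```

```bash
python3 -c "
from h import *
need(*jw(-122,-215),.014,186.6)"
```

```text
t 7.25 pos [ 0.423  -0.1782  0.0149] rpy [-179.81    0.39 -173.39] turn [-0.19  0.39  0.01] shift [0.02 0.88 0.09] F [ 6.3 -7.7 -3.8] open 0.0237
```

>>> step_arm([
  [0,-2,0,0,0,0,1],
  [0,-1,0,0,0,0,1],
  [0,0,0,0,0,0,1],
  [0,1.5,0,0,0,0,1],
  [0,1.4,0,0,0,0,1],
  [0,0.6,0,0,0,0,1],
])

```text
clock: 8.0
position: [0.4219, -0.1706, 0.0148]
ee_rot: [-179.8, 0.4, -173.3]
ft_force: [2.3, -4.6, -4.1]
opening: 0.0236
```

```bash
python3 -c "
from h import *
need(*jw(-122,-215),.014,186.6)"
```

```text
t 8.0 pos [ 0.4219 -0.1706  0.0148] rpy [-179.82    0.37 -173.34] turn [-0.18  0.37  0.06] shift [0.   0.11 0.08] F [ 2.3 -4.6 -4.1] open 0.0236
```

>>> step_arm([
  [0,0.4,0,0,0,0,1],
  [0,0.4,0,0,0,0,1],
])

```text
clock: 8.25
position: [0.4208, -0.1673, 0.0159]
ee_rot: [-179.2, 0.3, -173.3]
ft_force: [-8.5, -28.7, -5.2]
opening: 0.0237
```

>>> step_arm([
  [0,0.4,0,0,0,0,1],
  [0,0.5,0,0,0,0,1],
])

```text
clock: 8.5
position: [0.4194, -0.1665, 0.0173]
ee_rot: [-178.3, 0.2, -173.4]
ft_force: [-4.5, -28.5, -6.7]
opening: 0.0239
```

```bash
python3 -c "
from h import *
need(*jw(-122,-215),.014,186.6)"
```

```text
t 8.5 pos [ 0.4194 -0.1665  0.0173] rpy [-178.3     0.24 -173.38] turn [-1.69  0.24  0.02] shift [-0.2  -0.32  0.33] F [ -4.5 -28.5  -6.7] open 0.0239
```

It has stopped advancing: 28 N with no motion, against about 10 N needed. I'll draw off and check the picture.

>>> step_arm([
  [0,-2.5,0,-0.8,0.2,0,1],
  [0,-4,0,-0.8,0,0,1],
  [0,-4,0,0,0,0,1],
  [0,0,0,0,0,0,1],
])

```text
clock: 9.0
position: [0.4316, -0.272, 0.0189]
ee_rot: [-180.0, 0.0, -173.2]
ft_force: [0.6, -0.3, -2.4]
opening: 0.0235
```

```bash
python3 -c "
from h import *
need(*jw(-122,-310),.012,186.6)
c=camera('top');cv2.imwrite('pics/t2.png',cv2.resize(c['image'][190:330,210:400],None,fx=4,fy=4,interpolation=2))"
```

```text
t 9.0 pos [ 0.4316 -0.272   0.0189] rpy [-1.7999e+02  3.0000e-02 -1.7322e+02] turn [-0.01  0.03  0.18] shift [-0.2   0.8   0.69] F [ 0.6 -0.3 -2.4] open 0.0235
```

View pics/t2.png

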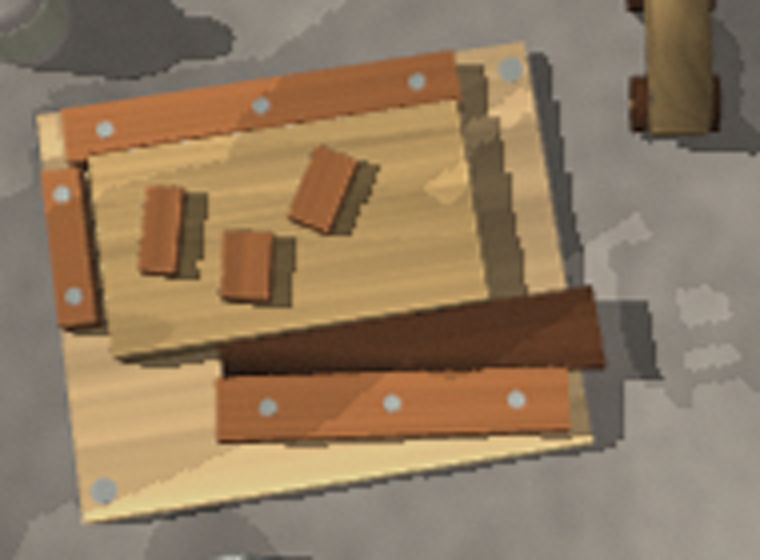

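```bash
python3 - <<'E'
from h import *
import pickle
np.set_printoptions(precision=1,suppress=True)
c=pickle.load(open("top0.pkl","rb"));j=np.load("jig.npz")
def T(pts,z):return np.array([(at(c,((u+.5)/4-.5+210,(v+.5)/4-.5+190),z)[:2]-j["o"])@j["R"]*1e3 for u,v in pts])
print("butt",T([(592,287),(604,367)],.042));print("blank",T([(85,158),(457,100),(488,300),(115,358)],.048));print("fence face",T([(78,163),(460,103)],.04))
E
```

```text
butt [[ -26.2 -159.3]
 [ -69.  -158.4]]
blank [[  83.3   96.5]
 [  84.2 -104.4]
 [ -25.5 -103.8]
 [ -25.8   93. ]]
fence face [[  83.3  101.9]
 [  84.5 -106. ]]
```

>>> step_arm([
  [0,0,0.6,0,0,0,1],
  [0,0,0.5,0,0,0,1],
  [0,0,0.2,0,0,0,1],
])

```text
clock: 9.43
position: [0.4305, -0.2685, 0.0063]
ee_rot: [179.9, -0.1, -173.0]
ft_force: [-14.3, 1.2, 25.8]
opening: 0.0238
```

The wedge origin is at y ≈ -59 mm, and the blank is flush with the fence and square. I'll release the mallet and go to the scraper.

>>> step_arm([
  [0,0,-0.2,0,0,0,0],
  [0,0,0,0,0,0,-1],
  [0,0,0,0,0,0,-1],
  [0,0,0,0,0,0,-1],
  [0,0,-3.5,0,0,0,-1],
  [0,0,-5,0,0,0,-1],
  [0,0,-5,0,0,0,-1],
])

```text
clock: 10.3
position: [0.4279, -0.2638, 0.1408]
ee_rot: [179.5, -0.6, -172.9]
ft_force: [0.1, -0.6, -1.1]
opening: 0.0889
```

```bash
python3 -c "
from h import *
need(.5957,-.4105,.120,162.2)"
```

```text
t 10.3 pos [ 0.4279 -0.2638  0.1408] rpy [ 179.45   -0.55 -172.89] turn [ 0.42 -0.66 24.91] shift [-20.46  -8.84   2.08] F [ 0.1 -0.6 -1.1] open 0.0889
```

>>> step_arm([
  [0,0,0,0.4,-0.6,8.3,-1],
  [0,0,0,0,0,8.3,-1],
  [0,0,0,0,0,8.3,-1],
  [-4.1,-1.8,0,0,0,0,-1],
  [-4.1,-1.8,0,0,0,0,-1],
  [-4.1,-1.8,0,0,0,0,-1],
  [-4.1,-1.8,0,0,0,0,-1],
  [-4.0,-1.7,0.5,0,0,0,-1],
  [0,0,0,0,0,0,-1],
])

```text
clock: 11.42
position: [0.5991, -0.418, 0.1381]
ee_rot: [179.9, 0.2, 161.4]
ft_force: [-0.7, 0.3, -0.1]
opening: 0.0928
```

```bash
python3 -c "
from h import *
need(.5957,-.4105,.024,162.2)
c=camera('top');cv2.imwrite('pics/t3.png',cv2.resize(c['image'][170:360,290:550],None,fx=3,fy=3,interpolation=2))"
```

```text
t 11.425 pos [ 0.5991 -0.418   0.1381] rpy [179.95   0.25 161.38] turn [ 0.05  0.25 -0.82] shift [ 0.55  0.61 11.41] F [-0.7  0.3 -0.1] open 0.0928
```

View pics/t3.png

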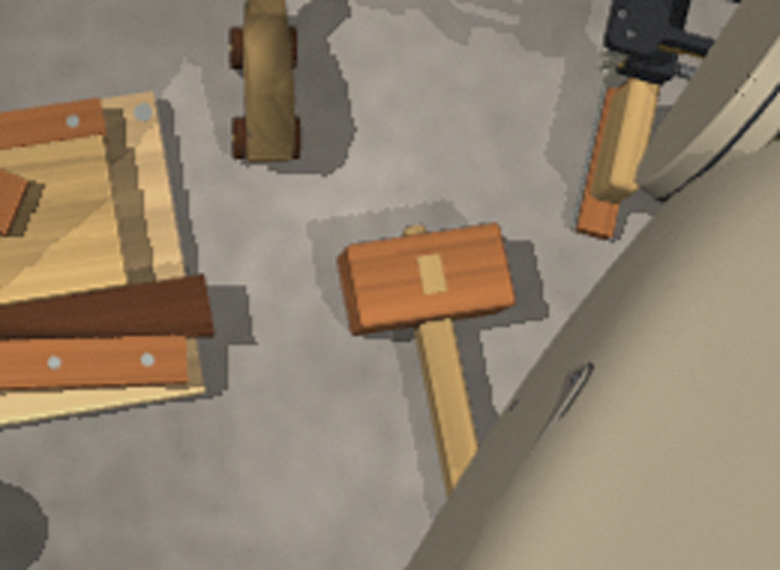

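The mallet lies flat at (430,275), clear of the jig. I'll descend on the scraper and grip it.

>>> step_arm([
  [0.5,0.6,3,0,0.2,-0.8,-1],
  [0,0,4,0,0,0,-1],
  [0,0,3.3,0,0,0,-1],
  [0,0,1.0,0,0,0,-1],
])

```text
clock: 11.98
position: [0.5964, -0.4091, 0.029]
ee_rot: [-179.9, 0.4, 162.3]
ft_force: [-0.3, -0.3, -0.1]
opening: 0.093
```

```bash
python3 -c "
from h import *
need(.5957,-.4105,.024,162.2)"
```

```text
t 11.975 pos [ 0.5964 -0.4091  0.029 ] rpy [-179.93    0.43  162.26] turn [-0.07  0.43  0.06] shift [ 0.03 -0.15  0.5 ] F [-0.3 -0.3 -0.1] open 0.093
```

>>> step_arm([
  [0,-0.1,0.5,0,0.4,0,0],
  [0,0,0,0,0,0,1],
  [0,0,0,0,0,0,1],
  [0,0,0,0,0,0,1],
  [0,0,0,0,0,0,1],
  [0,0,0,0,0,0,1],
  [0,0,0,0,0,0,1],
  [0,0,0,0,0,0,1],
], force=40)

```text
clock: 12.98
position: [0.5986, -0.4119, 0.0306]
ee_rot: [-179.8, 0.4, 162.3]
ft_force: [0.6, 0.5, 0.2]
opening: 0.0217
```

```bash
python3 -c "
from h import *
need(*jw(30,-85),.14,186.6)"
```

```text
t 12.975 pos [ 0.5986 -0.4119  0.0306] rpy [-179.77    0.43  162.27] turn [ -0.32   0.37 -24.33] shift [ -0.43  39.11 -10.94] F [0.6 0.5 0.2] open 0.0217
```

>>> step_arm([
  [0,0,-3,0,0,0,1],
  [0,0,-4.5,0,0,0,1],
  [0,0,-4.5,-0.3,0.3,-8.1,1],
  [0,0,0,0,0,-8.1,1],
  [0,2,0,0,0,-8.1,1],
  [0,5,0,0,0,0,1],
  [0,5,0,0,0,0,1],
  [0,5,0,0,0,0,1],
  [0,5,0,0,0,0,1],
  [0,5,0,0,0,0,1],
  [0,5,0,0,0,0,1],
  [0,3,0,0,0,0,1],
])

```text
clock: 14.48
position: [0.5517, -0.0547, 0.1504]
ee_rot: [179.7, -0.2, -172.9]
ft_force: [0.3, 0.6, -0.8]
opening: 0.0219
```

```bash
python3 -c "
from h import *
need(*jw(30,-80),.08,186.6)"
```

```text
t 14.475 pos [ 0.5517 -0.0547  0.1504] rpy [ 1.7974e+02 -1.7000e-01 -1.7287e+02] turn [ 0.26 -0.17  0.53] shift [-0.97  3.59  7.04] F [ 0.3  0.6 -0.8] open 0.0219
```

>>> step_arm([
  [-0.9,3.5,0,0.3,-0.2,0.5,1],
  [0,0,3.0,0,0,0,1],
  [0,0,2.5,0,0,0,1],
  [0,0,0,0,0,0,1],
])

```text
clock: 14.98
position: [0.5557, -0.0142, 0.0946]
ee_rot: [-180.0, 0.1, -173.1]
ft_force: [0.3, 0.5, -0.7]
opening: 0.0217
```

```bash
python3 -c "
from h import *
need(*jw(30,-80),.08,186.6)
c=camera('scene');cv2.imwrite('pics/s3.png',cv2.resize(c['image'][170:330,240:440],None,fx=4,fy=4,interpolation=2)[:600])"
```

```text
t 14.975 pos [ 0.5557 -0.0142  0.0946] rpy [-1.7997e+02  7.0000e-02 -1.7312e+02] turn [-0.03  0.07  0.28] shift [-0.11 -0.38  1.46] F [ 0.3  0.5 -0.7] open 0.0217
```

View pics/s3.png

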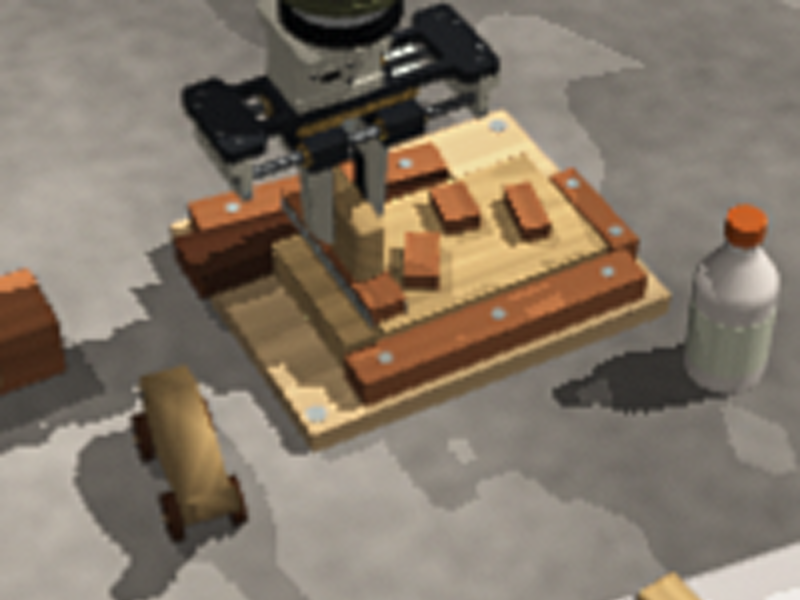

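The scraper (355,255) hangs behind all three chips, square to the jig. I'll lower it to about 1 mm above the face.

>>> step_arm([
  [0,-0.3,0.8,0,0,0.3,1],
  [0,0,0.6,0,0,0,1],
  [0,0,0,0,0,0,1],
])

```text
clock: 15.4
position: [0.5588, -0.0185, 0.0839]
ee_rot: [-179.9, 0.4, -173.5]
ft_force: [0.3, 0.4, -0.6]
opening: 0.0214
```

```bash
python3 -c "
from h import *
need(*jw(30,110),.08,186.6)"
```

```text
t 15.4 pos [ 0.5588 -0.0185  0.0839] rpy [-179.89    0.39 -173.51] turn [-0.11  0.39 -0.11] shift [ 0.14 19.08  0.39] F [ 0.3  0.4 -0.6] open 0.0214
```

>>> step_arm([
  [0,0,0.3,0,0.4,0,1],
  [0,0.6,0,0,0,0,1],
  [0,1,0,0,0,0,1],
  [0,1,0,0,0,0,1],
  [0,1,0,0,0,0,1],
  [0,1,0,0,0,0,1],
])

```text
clock: 16.15
position: [0.554, 0.0302, 0.0816]
ee_rot: [-179.9, 0.1, -173.5]
ft_force: [-0.3, -0.5, -2.4]
opening: 0.022
```

```bash
python3 -c "
from h import *
need(*jw(30,112),.08,186.6)"
```

```text
t 16.15 pos [0.554  0.0302 0.0816] rpy [-1.7989e+02  6.0000e-02 -1.7353e+02] turn [-0.11  0.06 -0.13] shift [ 0.22 14.38  0.16] F [-0.3 -0.5 -2.4] open 0.022
```

>>> step_arm([
  [0,1,0.1,0,0,0,1],
  [0,1,0,0,0,0,1],
  [0,1,0,0,0,0,1],
  [0,1,0,0,0,0,1],
  [0,1,0,0,0,0,1],
  [0,1,0,0,0,0,1],
  [0,1,0,0,0,0,1],
])

```text
clock: 17.02
position: [0.5454, 0.1049, 0.0805]
ee_rot: [-179.9, 0.1, -173.5]
ft_force: [-0.2, 0.2, -1.7]
opening: 0.0218
```

```bash
python3 -c "
from h import *
need(*jw(30,112),.08,186.6)
c=camera('scene');cv2.imwrite('pics/s4.png',cv2.resize(c['image'][170:310,280:460],None,fx=4,fy=4,interpolation=2)[:600])"
```

```text
t 17.025 pos [0.5454 0.1049 0.0805] rpy [-1.7988e+02  7.0000e-02 -1.7351e+02] turn [-0.12  0.07 -0.11] shift [0.23 6.86 0.05] F [-0.2  0.2 -1.7] open 0.0218
```

View pics/s4.png

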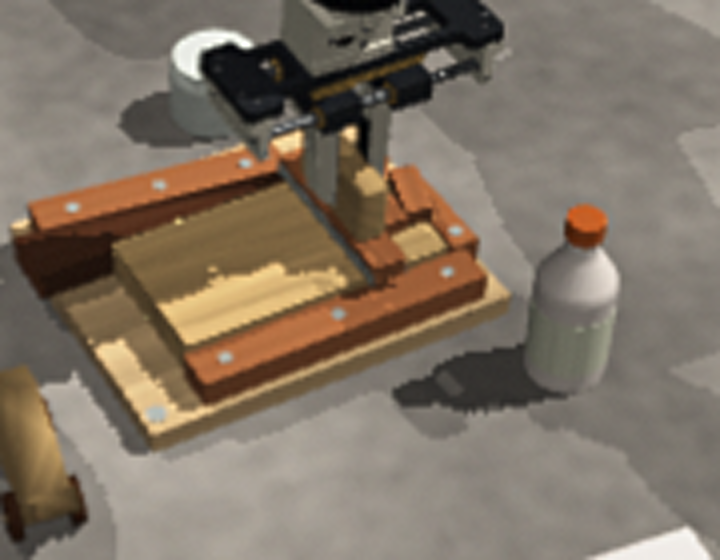

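The chips are ahead of the scraper, with one already at the stop (410,190), and the face behind is clean. I'll keep pushing past the stop.

>>> step_arm([
  [0,0.8,0,0,0,0,1],
  [0,0.8,0,0,0,0,1],
  [0,0.8,0,0,0,0,1],
  [0,0.8,0,0,0,0,1],
  [0,0.8,0,0,0,0,1],
  [0,0.8,0,0,0,0,1],
  [0,0.8,0,0,0,0,1],
  [0,0.8,0,0,0,0,1],
  [0,0.7,0,0,0,0,1],
  [0,0,0,0,0,0,1],
])

```text
clock: 18.32
position: [0.5365, 0.1819, 0.0803]
ee_rot: [-179.9, 0.1, -173.5]
ft_force: [0.7, -0.1, -2.0]
opening: 0.022
```

```bash
python3 -c "
from h import *
need(*jw(30,112),.08,186.6)
c=camera('scene');cv2.imwrite('pics/s5.png',cv2.resize(c['image'][170:310,280:460],None,fx=4,fy=4,interpolation=2)[:600])"
```

```text
t 18.325 pos [0.5365 0.1819 0.0803] rpy [-1.7992e+02  6.0000e-02 -1.7347e+02] turn [-0.08  0.06 -0.07] shift [ 0.23 -0.89  0.03] F [ 0.7 -0.1 -2. ] open 0.022
```

View pics/s5.png

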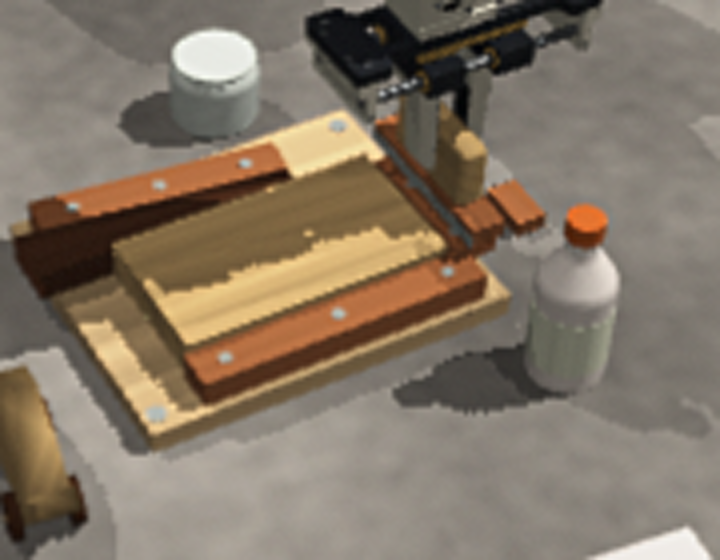

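The face of the blank is clear, and one chip is visible beyond the jig at (515,205). I'll lift and move back right.

>>> step_arm([
  [0,0,-2,0,0,0,1],
  [0,0,-3,0,0,0,1],
  [0,0,-2.5,0,0,0,1],
  [0,-4,0,0,0,0,1],
  [0,-5,0,0,0,0,1],
  [0,-5,0,0,0,0,1],
  [0,-5,0,0,0,0,1],
  [0,-5,0,0,0,0,1],
  [0,-5,0,0,0,0,1],
  [0,-5,0,0,0,0,1],
  [0,-5,0,0,0,0,1],
])

```text
clock: 19.75
position: [0.5863, -0.2178, 0.1786]
ee_rot: [-179.7, 1.1, -173.3]
ft_force: [0.7, 0.2, -0.9]
opening: 0.0216
```

```bash
python3 -c "
from h import *
need(.5986,-.4119,.15,186.6)
c=camera('top');cv2.imwrite('pics/t4.png',cv2.resize(c['image'][170:350,180:420],None,fx=3.3,fy=3.3,interpolation=2))"
```

```text
t 19.75 pos [ 0.5863 -0.2178  0.1786] rpy [-179.66    1.1  -173.32] turn [-0.34  1.1   0.08] shift [  1.01 -19.42   2.86] F [ 0.7  0.2 -0.9] open 0.0216
```

View pics/t4.png

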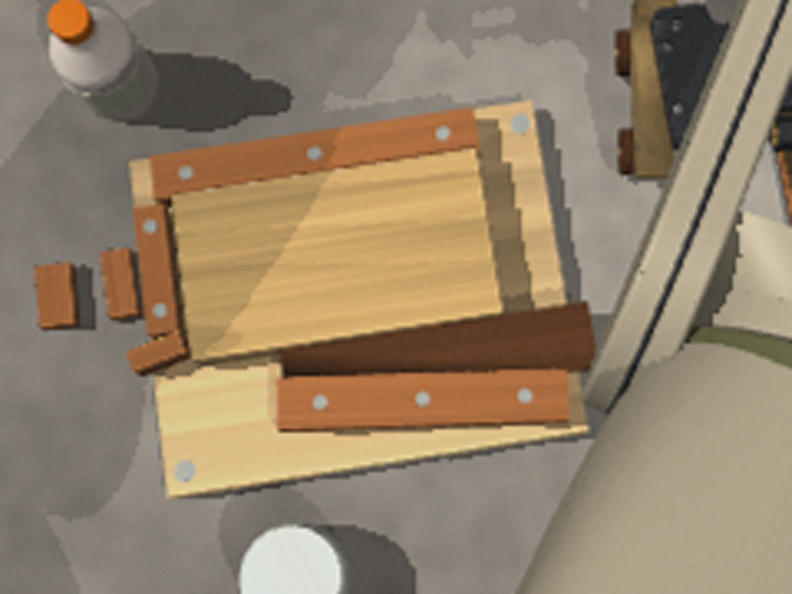

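```bash
python3 - <<'E'
from h import *
import pickle
c=pickle.load(open("top0.pkl","rb"));j=np.load("jig.npz")
for n,q,z in(("chip",(157,352),.05),("chip low",(157,352),.03),("wedge butt",(585,304),.042),("wedge butt",(595,368),.042),("blank corner",(190,360),.048),("blank TR",(474,151),.048)):
    p=at(c,((q[0]+.5)/3.3-.5+180,(q[1]+.5)/3.3-.5+170),z)[:2];print(n,(p-j["o"])@j["R"]*1e3)
E
```

```text
chip [-16.64350736 114.98601128]
chip low [-13.3017828 118.8761382]
wedge butt [ -26.82952372 -157.73383868]
wedge butt [ -68.35592135 -157.09190681]
blank corner [-24.5870577   95.31762673]
blank TR [  82.66422735 -102.85596291]
```

>>> step_arm([
  [0.2,-4,0,-0.3,1,0,1],
  [0.2,-5,0,0,0,0,1],
  [0.2,-5,0,0,0,0,1],
  [0.2,-4.5,0,0,0,0,1],
  [0,0,3,0,0,5,1],
  [0,0,4,0,0,0,1],
  [0,0,4,0,0,0,1],
  [0,0,0,0,0,0,1],
])

```text
clock: 20.8
position: [0.6001, -0.423, 0.0819]
ee_rot: [-179.3, 0.7, -179.1]
ft_force: [0.1, 0.2, -0.5]
opening: 0.022
```

```bash
python3 -c "
from h import *
need(.5986,-.4119,.0306,191)"
```

```text
t 20.8 pos [ 0.6001 -0.423   0.0819] rpy [-179.29    0.65 -179.13] turn [ -0.77   0.59 -10.13] shift [-0.06  1.12  5.13] F [ 0.1  0.2 -0.5] open 0.022
```

All offcuts are off: the nearest middle is 20 mm past the end. The wedge is still at depth. I'll set the scraper down.

>>> step_arm([
  [0,0,3,-0.8,0.6,0,1],
  [0,0,1.6,0,0,0,1],
  [0,0,0.3,0,0,0,1],
  [0,0,0.2,0,0,0,1],
])

```text
clock: 21.3
position: [0.605, -0.4269, 0.0414]
ee_rot: [-179.6, 0.6, -179.1]
ft_force: [-0.2, -0.4, -1.3]
opening: 0.0218
```

>>> step_arm([
  [0,0,0.5,-0.4,0.6,0,1],
  [0,0,0.4,0,0,0,1],
  [0,0,0.2,0,0,0,1],
  [0,0,0.2,0,0,0,1],
])

```text
clock: 21.8
position: [0.6065, -0.4279, 0.0308]
ee_rot: [-179.9, 0.1, -179.1]
ft_force: [-2.1, -0.0, 3.9]
opening: 0.022
```

In contact with the bench (+4 N). I'll release and back off.

>>> step_arm([
  [0,0,0,0,0,0,0],
  [0,0,0,0,0,0,-1],
  [0,0,0,0,0,0,-1],
  [0,0,0,0,0,0,-1],
  [0,0,0,0,0,0,-1],
  [0,0,-3,0,0,0,-1],
  [0,0,-5,0,0,0,-1],
  [0,0,-5,0,0,0,-1],
  [0,-5,-3,0,0,0,-1],
  [0,-5,0,0,0,0,-1],
  [0,0,0,0,0,0,-1],
])

```text
clock: 23.18
position: [0.6068, -0.5282, 0.1934]
ee_rot: [180.0, -0.1, -179.0]
ft_force: [0.1, 0.7, -0.2]
opening: 0.0932
```

```bash
python3 -c "
from h import *
need(.6,-.5,.2,180)
c=camera('scene');cv2.imwrite('pics/s6.png',cv2.resize(c['image'][100:400,60:460],None,fx=2,fy=2,interpolation=2))"
```

```text
t 23.175 pos [ 0.6068 -0.5282  0.1934] rpy [ 1.7998e+02 -6.0000e-02 -1.7900e+02] turn [ 0.02 -0.06  1.  ] shift [ 0.68  2.82 -0.66] F [ 0.1  0.7 -0.2] open 0.0932
```

The picture limit is reached, so I'll check the scraper's stance by the colours at its predicted pixels.

```bash
python3 - <<'E'
from h import *
for n in("top","scene"):
    c=camera(n);I=c["image"]
    for l,P in(("grip top",(.6065,-.428,.062)),("grip +x",(.64,-.428,.062)),("grip -x",(.573,-.428,.062)),("foot -x",(.549,-.428,.016)),("foot +x",(.662,-.428,.016)),("bench -x",(.525,-.428,0)),("mallet head",(.503,-.276,.05)),("face",tuple(jw(30,40))+(.048,))):
        u,v=np.round(px(c,P)).astype(int);print(n,l,(u,v),I[v,u] if 0<=v<480 and 0<=u<640 else None)
E
```

```text
top grip top (np.int64(509), np.int64(209)) [106 166 204]
top grip +x (np.int64(507), np.int64(194)) [111 172 212]
top grip -x (np.int64(511), np.int64(224)) [104 162 199]
top foot -x (np.int64(504), np.int64(240)) [ 65 108 169]
top foot +x (np.int64(498), np.int64(191)) [ 58 103 164]
top bench -x (np.int64(503), np.int64(252)) [137 146 154]
top mallet head (np.int64(441), np.int64(261)) [ 61 107 165]
top face (np.int64(260), np.int64(249)) [ 92 144 177]
scene grip top (np.int64(173), np.int64(292)) [120 181 216]
scene grip +x (np.int64(176), np.int64(302)) [122 185 223]
scene grip -x (np.int64(171), np.int64(282)) [116 178 213]
scene foot -x (np.int64(174), np.int64(287)) [122 184 220]
scene foot +x (np.int64(181), np.int64(321)) [ 65 110 180]
scene bench -x (np.int64(174), np.int64(285)) [118 181 217]
scene mallet head (np.int64(226), np.int64(251)) [ 65 108 178]
scene face (np.int64(364), np.int64(226)) [ 97 149 182]
```

The colours match a scraper standing upright where it was released, with the mallet in place. I'm handing in.

```bash
python3 -c "
from h import *
print(hand_in())"
```

```text
the job is handed in; nothing more can be done
None
```

The wedge is driven tight, all three offcuts are off the blank, and both tools are back on the bench. I handed in at about 23 s of the 70 s; `hand_in()` gives no verdict.

- **Wedge:** I gave it three blows, drawing off between them. The third ended in a steady push that stopped advancing at about 28 N. After scraping, the picture put its origin near y = -58 mm in the jig's frame. The blank was flush with the fence and square, to about 1 mm.
- **Offcuts:** One pass of the scraper towards the stop cleared the face. Two lie on the bench. The third rests at the end of the stop, its middle about 20 mm past the blank's end.
- **Tools:** The mallet lies flat to the right of the jig, where the picture showed it. The scraper stands on the bench on the far right.
- **Weaker checks:** My last picture was refused because the limit of 12 was reached. I checked the scraper's final stance only by pixel colours at its predicted position, and they matched in both cameras. The wedge-to-blank force could not be measured directly. The first close on the mallet was too short, so I closed again before lifting it. The bottle, tin and whale were not measured again at the end.

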